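# Raise the folded light baffle and lock it with its pin

## Task

First slide the slide box off the folded-down baffle panel so that it lies flat on the bench, without turning it over. Then swing the panel fully up against its post, put the thinner of the two loose lock pins through the panel and the post from the panel's side, and push it fully home until its handle meets the panel. Leave everything else on the bench where it is.

Things in the scene. Friction and masses are not known exactly. Their poses are not given: they have to be found in the camera images.
- stand: Fixed aluminium stand for a grey baffle panel, turned up to 0.25 rad. Axes: x away from the robot, y left, z up; origin at bench level under the hinge axis. Base plate 6 mm thick, x -120 to 100, y -85 to 85 mm. Behind the panel a black detector head, 76 mm high, at x 18 to 93, y 15 to 75 mm. The bench on the stand's +y side is free for the slide box.
- stand_hinge (a point): Middle of the panel's hinge axis, at stand (0, 0, 8 mm); the axis runs along the stand's y.
- stand_hole (a point): Point on the axis of the post's hole, where the raised panel's robot-side face stands: stand (0, -50, 108 mm), axes as the stand's. Raised panel at x 0 to 8 mm; aluminium post behind it at x 10 to 30 mm, 50 mm wide (y -75 to -25), 133 mm high. Both have a 17 mm hole, level along x on this axis when the panel is up.
- panel (a joint): Angle of the grey metal panel: 0 folded flat towards the robot (as at the start), 1.571 upright at its end stop. Stiff hinge (0.35 N m): the panel (0.3 kg) stays where it is left. 8 mm thick, 170 mm wide in y, from 10 to 130 mm off the hinge axis; folded, its top is 16 mm above the bench. Its hole is 100 mm from the hinge axis at stand y -50 mm.
- panel_bar (a point): Middle of the steel pull bar at the panel's free edge: round, 10 mm thick, 70 mm long along the stand's y, held by an arm at each end about 45 mm clear of the panel's edge, and turning easily between finger pads. Folded it is at stand (-180, 45, 24 mm), raised at (16, 45, 188 mm), moving on an arc about the hinge axis.
- slide_box: Cream closed plastic box for microscope slides, 90 x 70 x 30 mm (x, y, z), about 0.15 kg, lying flat on the folded panel at the start, long side roughly along the stand's x. Origin: centre of its underside; z up.
- pin: The thinner lock pin, lying on the bench, 0.12 kg. Round steel shaft 14 mm thick, 85 mm long along +x, its last 15 mm tapering to 6 mm; at -x a flat aluminium tab handle 45 mm long, 36 wide (y), 14 thick (z). Origin: on its underside below the shoulder where handle and shaft meet, 7 mm below the axis. +x points away from the robot within 0.4 rad.
- pin_shoulder (a point): On the pin's axis at the shoulder (the handle's front face). Axes as the pin's.
- pin_tip (a point): On the pin's axis at the nose, 85 mm from the shoulder. Axes as the pin's.
- thick_pin: The wrong pin: same shape and lengths, but 24 mm thick shaft and handle; it does not fit the holes. Lies on the bench beside the other; which is left and which is right varies. Origin: on its underside below the shoulder.
- bottle: White bottle, 60 mm across, 130 mm high, standing; origin: centre of its base. Leave alone.
- jar: Amber jar with black lid, 56 mm across, 70 mm high, standing; origin: centre of its base. Leave alone.
- dish: Clear closed round dish, 90 mm across, 16 mm high; origin: centre of its base. Leave alone.
- objective: Steel microscope objective standing on its end, 34 mm across, 50 mm high; origin: centre of its base. Leave alone.
- counter: White tally counter, 85 x 50 x 22 mm, lying; origin: centre of its base. Leave alone.
- pipette_aid: Cream pipette aid with orange nose, 205 mm long, 28 mm wide, lying; origin: under the middle of its body. Leave alone.
Things that resemble listed ones, but are neither listed nor needed, are in the scene too. What is shaped like the slide_box but red is not meant. What is shaped like the pin but brown is not meant.

How it is judged (in metres and radians):
On the way, in this order (a step that is already met when the one before it is completed fails the run):
1. the slide box is off the panel and lies flat on the bench (height (world z) of slide_box below 0.006 m and angle between slide_box's own z axis and vertical below 0.1 rad), for 0.2 s.
2. the panel stands upright against its stop (all of step 1 and value of joint panel above 1.5 rad), for 0.2 s.
3. the thinner pin's nose has passed through both the upright panel and the post (value of joint panel above 1.5 rad and x of pin_tip in the frame of stand_hole above 0.032 m and angle between the x axis of pin and the x axis of stand, either way round below 0.25 rad and z of pin_tip in the frame of stand_hole between -0.015 and 0.015 m and y of pin_tip in the frame of stand_hole between -0.015 and 0.015 m), for 0.1 s.
At the end, for the whole second after the job is handed in: Slide box flat on the bench (within 6 mm, tilt under 0.1 rad); panel over 1.5 rad; thinner pin through panel and post from the panel's side, within 0.25 rad of the hole axis, shoulder within 6 mm of the panel's face and 10 mm of the hole's centre; pin and box at rest (all of step 1 and all of step 3 and x of pin_shoulder in the frame of stand_hole above -0.006 m and distance between pin_shoulder and stand_hole below 0.01 m and linear speed of each of pin, slide_box below 0.02 m/s); the robot touches nothing.
It fails at once if the slide box is turned over or stood on edge (tilted more than 0.8 rad) (angle between slide_box's own z axis and vertical above 0.8 rad).
It fails at once if another thing on the bench (bottle, jar, dish, objective, counter, pipette aid, thick pin) is moved more than 30 mm (distance of any of bottle, jar, dish, objective, counter, pipette_aid, thick_pin from where it was at the start of the episode above 0.03 m).
It also fails if it takes over 72 s, if anything falls off the work surface, if the arm or the gripper's body presses on something with over 40 N, if the wrist force passes 120 N, or if a joint passes its speed limit or range.

## Robot

A 6-joint arm with a two-finger parallel gripper is mounted at the origin on the work surface. World frame = base frame: x ahead of the robot, y to its left, z up, the work surface at z = 0. Lengths are in m, angles in degrees, forces in N, time in s.
With the tool pointing down it reaches from about 0.325 to 0.85 m from the base axis. Payload 15.5 kg.
Tool frame: the origin (TCP) lies midway between the tips of the shut fingers; the grasp point (between the pads) lies 19 mm behind it; z points along the fingers, y is the line along which they close (so a half turn about z gives the same grasp; the last joint's range is limited). The gripper opens to 91 mm and grips with 3 to 60 N. Pads are 32 mm wide; open, the fingers measure 118 mm over their backs; the gripper's body (76 mm by 178 mm) begins 60 mm behind the grasp point.
Start: joints at [-69.185, 28.281, 77.091, -0, 74.628, -5.472], TCP at [0.277, -0.56, 0.214] pointing down, gripper open.
Joint ranges: [-166.48, 166.48], [-47.26, 123.95], [12.59, 153.08], [-70.14, 250.14], [6.76, 159.57], [-176.63, 176.63]. Speed limits (degrees/s): [108.29, 108.29, 147.25, 172.46, 172.46, 172.46].

## Interface

Orientations are given as a 3x3 rotation matrix whose columns are the frame's x, y, z axes.
In Python, from bench import ctrl gives the robot as it stands. The module is installed in compiled form; this text tells all that it offers. Calls block until the motion is done:
- ctrl.goto(position, orientation): joint-space move of the TCP to a pose.
- ctrl.move_l(position, vel=0.15, ori=None, contact_N=None): straight line of the TCP; ori=None keeps the orientation; vel is the mean speed in m/s. With contact_N (N) it stops when the force on the tool has changed by that much, and returns True; else False.
- ctrl.movej(angles): joint-space move.
- ctrl.command_gripper(opening): opening from 0.0 (shut) to 1.0 (fully open); the grip force is fixed at half the most; returns when the fingers have stopped.
- ctrl.sleep(seconds).
- ctrl.ik(position, orientation): joint angles nearest the present ones, or None.
- ctrl.read_camera(name): name is "side" or "top" or "wrist"; returns the picture (420x560x3 uint8, blue, green, red); there is no depth.
- ctrl.camera_params(name): a dict with "fx", "fy", "cx", "cy" (pixels), "D" ([k1, k2, p1, p2, k3] as OpenCV has them; the pictures are not rectified), "pose" (4x4, takes a point from camera to world coordinates); the wrist camera has in their place "T_tool_cam" (4x4, takes a point from camera to tool coordinates, whose origin is the TCP and whose axes are the flange's). Camera axes: x right, y up, looking along -z (the intrinsics and any distortion apply to the point x, -y, -z); pixel columns grow to the right and rows downward; lengths in m; the calibration is good to about 2 mm. A picture is of the moment at which its call begins: read the wrist's pose just before it. camera_params takes no time and is no camera call.
A pose or a line that the arm cannot do raises ctrl.MotionError and nothing moves.
- ctrl.sign_off(): hands the job in; it is judged then, once.
Readings, each from a call of its own:
- ctrl.current_t(): time.
- ctrl.current_q(): joint angles.
- ctrl.current_dq(): joint speeds.
- ctrl.current_effort(): joint torques, N m.
- ctrl.current_tool_pos(): TCP position.
- ctrl.current_eef_rot(): TCP orientation.
- ctrl.current_contact_force(): force on the tool from outside, world axes, zero at the start.
- ctrl.current_wrist_torque(): the same for the moment, N m.
- ctrl.current_grip_width(): opening from 0.0 (shut) to 1.0 (fully open).
- ctrl.current_grasp_force(): force on a finger pad.
Only numpy, scipy, OpenCV 4.12 (cv2) and the standard library are available. Lean on these libraries where they do the work, as an engineer would, in place of code of your own. Each camera call takes 0.05 s, during which the arm holds its last target. There are 200 camera calls.

## Working session

There is one attempt and no reset: what is moved stays moved. The work goes in short steps, each a Python script; the robot and the scene stay as the last script left them, time stands still between calls to the robot, and variables do not carry over. Pictures are saved under pics/ and viewed, at most 10 in all, crops included, and the job is handed in when it is done.

```bash
mkdir -p pics
python3 - <<'E'
from bench import ctrl
import cv2,numpy as np
np.set_printoptions(precision=4,suppress=True)
for n in("top","side"):
    im=ctrl.read_camera(n); cv2.imwrite(f"pics/{n}0.png",im)
    p=ctrl.camera_params(n); print(n,p["fx"],p["fy"],p["cx"],p["cy"],p["D"]); print(np.array(p["pose"]))
print(ctrl.camera_params("wrist")); print(ctrl.current_eef_rot())
E
```

```text
top 457.4283817103953 457.4283817103953 286.26404239008497 208.2285384188835 [-0.0758  0.      0.      0.      0.    ]
[[ 0.0287  0.9923 -0.1206  0.3667]
 [-0.9992  0.0319  0.0244 -0.0289]
 [ 0.0281  0.1198  0.9924  1.2698]
 [ 0.      0.      0.      1.    ]]
side 533.9252224429553 533.9252224429553 283.78581319755585 214.9366948822489 [0.0218 0.     0.     0.     0.    ]
[[ 0.8909  0.2115 -0.4019 -0.1247]
 [-0.4539  0.4445 -0.7723 -1.2404]
 [ 0.0153  0.8705  0.492   0.8888]
 [ 0.      0.      0.      1.    ]]
{'fx': 299.4151106852354, 'fy': 299.4151106852354, 'cx': 285.2124119317676, 'cy': 211.8794677647909, 'D': array([-0.0396,  0.    ,  0.    ,  0.    ,  0.    ]), 'T_tool_cam': array([[-0.0001,  0.9588,  0.2841,  0.0817],
       [ 1.    ,  0.0001,  0.0003,  0.0005],
       [ 0.0002,  0.2841, -0.9588, -0.1707],
       [ 0.    ,  0.    ,  0.    ,  1.    ]])}
[[ 0.8966  0.4429 -0.0004]
 [ 0.4429 -0.8966  0.001 ]
 [ 0.0001 -0.0011 -1.    ]]
```

View pics/top0.png

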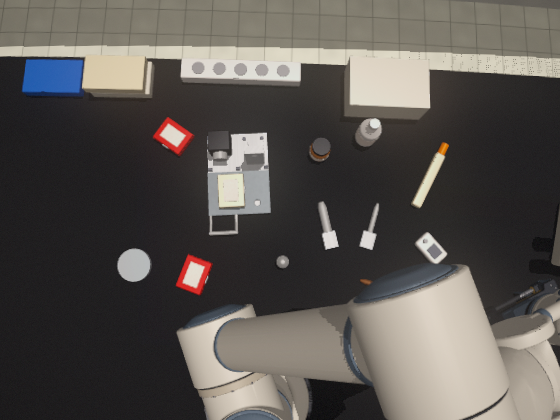

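View pics/side0.png

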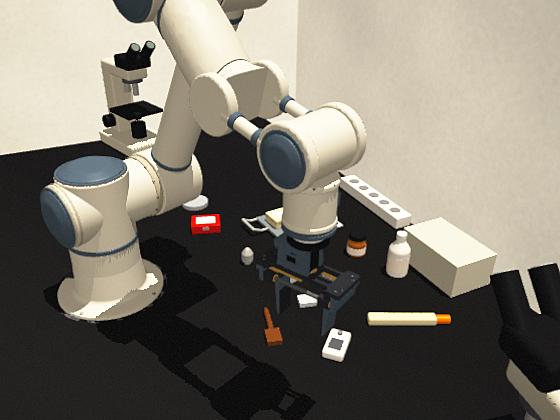

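Top view: the cream slide box is at (231,190) on the panel at (240,192). Its lookalikes are the red boxes at (173,136) and (194,274). There are two silver pins, handles at (330,240) and (369,240). The right one has the thinner shaft, tip near (377,206). A brown pin is at (365,282) in the top view and (270,325) in the side view. The pull bar is at (223,233). Next I'll compute rough positions and take wrist views.

```bash
cat > h.py <<'E'
from bench import ctrl
import cv2,numpy as np
np.set_printoptions(precision=4,suppress=True)
DN=np.array([[1,0,0],[0,-1,0],[0,0,-1.]])
def rz(a): c,s=np.cos(a),np.sin(a); return np.array([[c,-s,0],[s,c,0],[0,0,1.]])
def cam(n):
    p=ctrl.camera_params(n)
    if n=="wrist":
        T=np.eye(4);T[:3,:3]=ctrl.current_eef_rot();T[:3,3]=ctrl.current_tool_pos();p["pose"]=T@p["T_tool_cam"]
    return p
def ray(p,uv):
    K=np.array([[p["fx"],0,p["cx"]],[0,p["fy"],p["cy"]],[0,0,1.]])
    x,y=cv2.undistortPoints(np.array([[uv]],float),K,np.array(p["D"]))[0,0]
    P=np.array(p["pose"]);d=P[:3,:3]@[x,-y,-1];return P[:3,3],d/np.linalg.norm(d)
def onz(p,uv,z): o,d=ray(p,uv);return o+d*(z-o[2])/d[2]
def proj(p,X):
    K=np.array([[p["fx"],0,p["cx"]],[0,p["fy"],p["cy"]],[0,0,1.]])
    P=np.linalg.inv(np.array(p["pose"]));c=P[:3,:3]@X+P[:3,3];c=c*[1,-1,-1]
    return cv2.projectPoints(c[None],np.zeros(3),np.zeros(3),K,np.array(p["D"]))[0][0,0]
def tri(prs):
    A=np.zeros((3,3));b=np.zeros(3)
    for p,uv in prs:
        o,d=ray(p,uv);M=np.eye(3)-np.outer(d,d);A+=M;b+=M@o
    X=np.linalg.solve(A,b);return X,max(np.linalg.norm(proj(p,X)-uv) for p,uv in prs)
def shot(n,f):
    p=cam(n);im=ctrl.read_camera(n);cv2.imwrite(f"pics/{f}.png",im);np.save(f"pics/{f}.npy",p,allow_pickle=True);return im,p
def load(f): return np.load(f"pics/{f}.npy",allow_pickle=True).item()
E
python3 - <<'E'
from h import *
p=cam("top")
for k,uv,z in [("bar",(223,233),.024),("box",(231,190),.046),("hinge?",(238,168),.008),("hole",(257,203),.016),("thick",(332,240),.012),("thicktip",(322,204),.012),("thin",(369,240),.007),("thintip",(377,206),.007),("jar",(320,145),.07),("bottle",(374,125),.13),("obj",(283,262),.05),("dish",(134,265),.016),("counter",(431,248),.02)]: print(k,onz(p,uv,z))
print(ctrl.current_t())
for i,(x,y) in enumerate([(.47,.10),(.47,.02)]):
    ctrl.goto([x,y,.2],DN);ctrl.sleep(.2);shot("wrist",f"s{i}")
for i,(x,y) in enumerate([(.42,-.14),(.42,-.24)]):
    ctrl.goto([x,y,.15],DN);ctrl.sleep(.2);shot("wrist",f"p{i}")
print(ctrl.current_t())
a=cv2.imread("pics/p0.png");b=cv2.imread("pics/p1.png")
cv2.imwrite("pics/pp.png",np.vstack([a[:300],b[:300]]))
E
```

```text
bar [0.4447 0.1106 0.024 ]
box [0.5602 0.0918 0.046 ]
hinge? [0.6293 0.0787 0.008 ]
hole [0.531  0.0215 0.016 ]
thick [ 0.4354 -0.1885  0.012 ]
thicktip [ 0.5346 -0.1589  0.012 ]
thin [ 0.4386 -0.2926  0.007 ]
thintip [ 0.5346 -0.3145  0.007 ]
jar [ 0.6872 -0.1445  0.07  ]
bottle [ 0.73   -0.2784  0.13  ]
obj [ 0.3711 -0.0544  0.05  ]
dish [0.3502 0.3502 0.016 ]
counter [ 0.4205 -0.464   0.02  ]
0.1
5.175
```

View pics/s0.png

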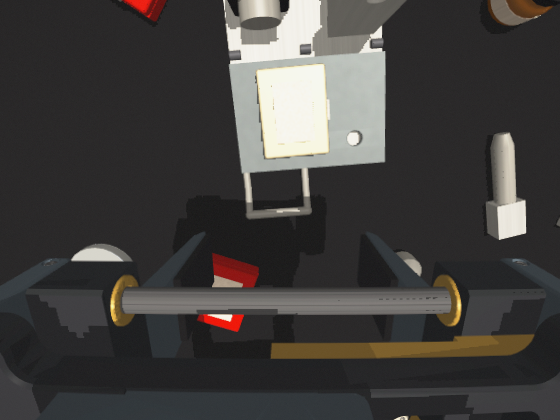

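View pics/pp.png

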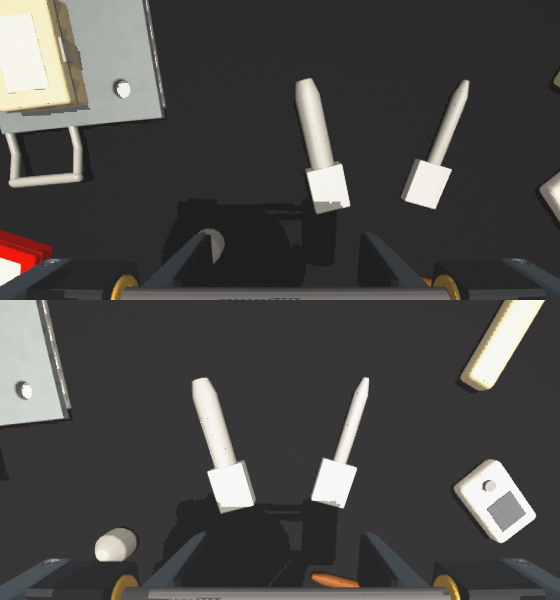

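s0: the folded panel has corners near (243,173), (385,162) and (385,54), its hole at (354,138), and the bar runs (248,212)–(309,209). The box top has corners (257,71), (325,65), (328,153) and (265,157). The p0/p1 crops confirm the right pin is the thin one: p0 tip (467,82), p1 tip (367,79), handle centres (427,183) and (334,183). The left one is thick. I'll view s1 for the second stand view.

View pics/s1.png

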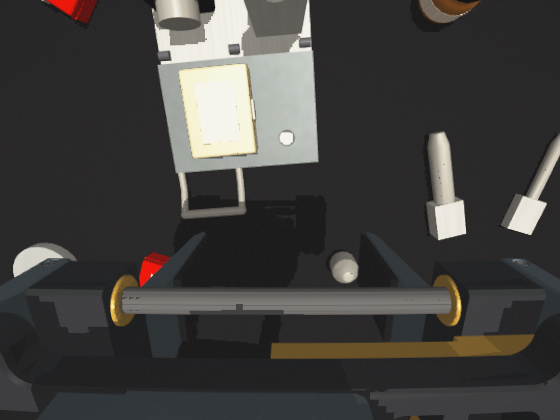

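s1: panel corners are (176,172), (318,161), (312,52) and (160,66), the hole is at (287,138), and the bar runs (184,212)–(243,210). The box top has corners (179,71), (246,64), (257,153) and (194,157). Now I'll fit the poses.

```bash
cat > fit.py <<'E'
from h import *
from scipy.optimize import least_squares
s0,s1,p0,p1=map(load,("s0","s1","p0","p1"))
T=lambda n,a,b:print(n,*tri([a,b]))
T("hole",(s0,(354,138)),(s1,(287,138)))
T("nl",(s0,(243,173)),(s1,(176,172)));T("nr",(s0,(385,162)),(s1,(318,161)))
T("barL",(s0,(248,212)),(s1,(184,212)));T("barR",(s0,(309,209)),(s1,(243,210)))
T("bx1",(s0,(265,157)),(s1,(194,157)));T("bx2",(s0,(328,153)),(s1,(257,153)))
T("tip",(p0,(467,82)),(p1,(367,79)));T("hndl",(p0,(427,183)),(p1,(334,183)));
def fit(loc,obs,x0):
    loc=np.array(loc)
    def f(q):
        return np.concatenate([proj(p,rz(q[3])@loc[i]+q[:3])-uv for p,i,uv in obs])
    r=least_squares(f,x0,loss="soft_l1");print(r.x,"rms px",np.sqrt(np.mean(f(r.x)**2)));return r.x
st=[(-.1,-.05,.016),(-.13,.085,.016),(-.13,-.085,.016),(-.01,-.085,.016),(-.01,.085,.016),(-.18,.045,.024)]
o=[(s0,0,(354,138)),(s0,1,(243,173)),(s0,2,(385,162)),(s0,3,(385,54)),(s0,4,(231,66)),(s0,5,(279,211)),
(s1,0,(287,138)),(s1,1,(176,172)),(s1,2,(318,161)),(s1,3,(312,52)),(s1,4,(160,66)),(s1,5,(214,211)),
(p0,0,(123,89)),(p0,2,(164,118)),(p0,5,(46,180)),(p1,0,(25,90)),(p1,2,(69,117))]
S=fit(st,o,[.63,.08,0,0])
bx=[(.045,.035,.03),(.045,-.035,.03),(-.045,-.035,.03),(-.045,.035,.03)]
B=fit(bx,[(s,i,u) for s,l in((s0,[(257,71),(325,65),(328,153),(265,157)]),(s1,[(179,71),(246,64),(257,153),(194,157)])) for i,u in enumerate(l)],[.55,.09,.016,0])
pn=[(.085,0,.007),(0,.018,.014),(0,-.018,.014),(-.045,-.018,.014),(-.045,.018,.014)]
P=fit(pn,[(s,i,u) for s,l in((p0,[(467,82),(422,158),(452,168),(436,208),(403,198)]),(p1,[(367,79),(326,159),(357,167),(343,208),(311,198)])) for i,u in enumerate(l)],[.46,-.3,0,-.2])
d=rz(-S[3])@(B[:3]-S[:3]);print("box in stand",d,B[3]-S[3])
print("bar",rz(S[3])@[-.18,.045,.024]+S[:3])
np.savez("fit.npz",S=S,B=B,P=P)
E
python3 fit.py
```

```text
hole [0.5355 0.0188 0.01  ] 0.11304457601792209
nl [0.4968 0.149  0.0227] 0.4690884983412285
nr [ 0.5092 -0.0174  0.0189] 0.3901543584870313
barL [0.4475 0.1454 0.0192] 0.11218778140830915
barR [0.453  0.0713 0.027 ] 0.5670233124717147
bx1 [0.5162 0.122  0.0367] 0.013022666837301574
bx2 [0.5203 0.0522 0.0342] 0.07401492428807044
tip [ 0.5438 -0.3179  0.0086] 0.14613966366450404
hndl [ 0.4419 -0.2902  0.0092] 0.5096607565399125
[ 0.6313  0.0765 -0.0034  0.0774] rms px 0.9785685799270617
[0.5628 0.0909 0.0069 0.0808] rms px 0.7054415064179247
[ 0.4633 -0.2966 -0.0032 -0.2844] rms px 0.88398701298954
box in stand [-0.0672  0.0197  0.0104] 0.0034570144220554544
bar [0.4484 0.1074 0.0206]
```

Fits agree with the given sizes and heights to about 3 mm; only the box top reads lower, and I'll use the given 16 mm there. First step: grip the box, lift it, and set it down on the +y side.

```bash
cat >> h.py <<'E'
def W(S,v): return rz(S[3])@np.array(v,float)+[S[0],S[1],0]
E
python3 - <<'E'
from h import *
f=np.load("fit.npz");S,B=f["S"],f["B"]
R=rz(S[3])@DN
g=W(S,[-.067,.0197,0])
print(g,B)
ctrl.goto(g+[0,0,.10],R); ctrl.move_l(g+[0,0,.023],vel=.12,contact_N=8)
print("down",ctrl.current_tool_pos(),ctrl.current_contact_force())
ctrl.command_gripper(0);print("grip",ctrl.current_grip_width()*91,ctrl.current_grasp_force())
z=ctrl.current_tool_pos()[2]
ctrl.move_l(g+[0,0,z+.04],vel=.12)
print("held",ctrl.current_grip_width()*91,ctrl.current_grasp_force(),ctrl.current_contact_force())
h=W(S,[-.067,.175,0])
ctrl.move_l(h+[0,0,z+.04],vel=.2)
c=ctrl.move_l(h+[0,0,z-.016],vel=.06,contact_N=5)
print(c,ctrl.current_tool_pos())
ctrl.command_gripper(1.0)
ctrl.move_l(h+[0,0,.14],vel=.2)
# look: bar + box
for s in(1,-1):
    Rb=rz(S[3]+s*np.pi/2)@DN
    for v in([-.18,.045,.1],[-.18,.045,.008],[.016,.045,.172]): print(s,ctrl.ik(W(S,v),Rb))
ctrl.goto(W(S,[-.16,.09,.2]),R);ctrl.sleep(.2);shot("wrist","a0");print(ctrl.current_t())
E
```

```text
[0.563 0.091 0.   ] [0.5628 0.0909 0.0069 0.0808]
down [0.5634 0.0908 0.0235] [0.5889 0.1708 0.1051]
grip 69.58505068590023 29.911636412143707
held 70.01703421756734 29.913828670978546 [-0.1415  0.3901 -1.8016]
True [0.5504 0.2456 0.0074]
1 [  6.0487  24.8915 107.2385  -0.      47.8699   1.6145]
1 [  6.0487  34.9405 111.3316  -0.      33.7279   1.6145]
1 [ 5.5641 32.9623 75.3436 -0.     71.694   1.1299]
-1 None
-1 None
-1 None
12.3083
```

View pics/a0.png

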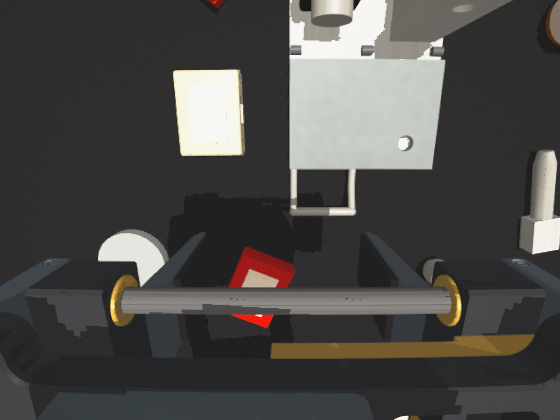

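a0: the box lies flat on the bench at (209,112), clear of the panel. The bar runs (291,211)–(354,211), the hole is at (404,143), and the panel is unchanged. Next I'll refit with z = 0 and swing the panel up.

```bash
cat > fit2.py <<'E'
from h import *
from scipy.optimize import least_squares
s0,s1,p0,p1,a0=map(load,("s0","s1","p0","p1","a0"))
st=np.array([(-.1,-.05,.014),(-.13,.085,.016),(-.13,-.085,.016),(-.01,-.085,.016),(-.01,.085,.016),(-.18,.045,.026)])
o=[(s0,0,(354,138)),(s0,1,(243,173)),(s0,2,(385,162)),(s0,3,(385,54)),(s0,5,(279,211)),
(s1,0,(287,138)),(s1,1,(176,172)),(s1,2,(318,161)),(s1,3,(312,52)),(s1,5,(214,211)),
(p0,0,(123,89)),(p0,2,(164,118)),(p0,5,(46,180)),(p1,0,(25,90)),(p1,2,(69,117)),
(a0,0,(404.5,143.5)),(a0,1,(290,168)),(a0,2,(434,168)),(a0,3,(443,60)),(a0,4,(289,60)),(a0,5,(323,211))]
S=np.load("fit.npz")["S"]
F=lambda q:np.concatenate([proj(p,W(q,st[i]))-uv for p,i,uv in o])
r=least_squares(F,[S[0],S[1],0,S[3]],loss="soft_l1").x;print(r,np.sqrt(np.mean(F(r)**2)));print(F(r).reshape(-1,2)[-6:])
np.save("S.npy",r)
E
python3 fit2.py
python3 - <<'E'
from h import *
S=np.load("S.npy");R=rz(S[3]+np.pi/2)@DN
print("bar",W(S,[-.18,.045,.024]))
ctrl.command_gripper(.45)
b=W(S,[-.18,.045,0])
ctrl.goto(b+[0,0,.09],R)
c=ctrl.move_l(b+[0,0,.009],vel=.1,contact_N=6);print(c,ctrl.current_tool_pos())
ctrl.command_gripper(0);print("grip",ctrl.current_grip_width()*91,ctrl.current_grasp_force(),ctrl.current_contact_force())
z0=ctrl.current_tool_pos()[2]-.024
r=np.hypot(.18,.016);a0=np.arctan2(.016,.18)
for k in range(1,13):
    a=a0+k/12*(np.pi/2+.012)
    c=ctrl.move_l(W(S,[-r*np.cos(a),.045,.008+r*np.sin(a)+z0]),vel=.12,contact_N=45 if k<12 else 25)
    f=ctrl.current_contact_force()
    if k%3==0 or c: print(k,c,f,ctrl.current_grip_width()*91)
    if c: break
print(ctrl.current_tool_pos(),ctrl.current_t())
shot("side","b_side");
E
```

```text
[0.6315 0.0769 0.     0.0819] 1.3205638237801478
[[ 0.7517 -0.3701]
 [-0.0839  1.1422]
 [-1.8186  0.9788]
 [ 2.4955 -0.3352]
 [ 0.9126 -1.4779]
 [ 0.3892  0.9066]]
bar [0.4484 0.107  0.024 ]
False [0.4486 0.1071 0.0094]
grip 9.002885456462856 30.002194941043854 [-3.9117 -0.9582  6.6486]
3 False [-9.1042 -1.6179  3.0486] 8.941437475786131
6 False [-25.1058  -3.7039  29.8566] 9.323613922454603
9 False [-4.4021 -1.9222 18.8336] 9.083914060244298
12 True [-14.9546  -1.3623  11.3429] 9.192968919278151
[0.6431 0.1227 0.1731] 20.3917
```

```bash
cat >> h.py <<'E'
def TILT(t,yaw): c,s=np.cos(t),np.sin(t); return rz(yaw)@np.array([[c,0,s],[0,-1,0],[s,0,-c]])
E
python3 - <<'E'
from h import *
S=np.load("S.npy")
ctrl.command_gripper(.4)
p=np.array(ctrl.current_tool_pos());ctrl.move_l(p+[0,0,.08],vel=.15)
R=TILT(.8,S[3])
for i,y in enumerate((-.0,-.12)):
    ctrl.goto(W(S,[-.17,y,.15]),R);ctrl.sleep(.2);_,c=shot("wrist",f"c{i}")
    print(proj(c,W(S,[0,-.05,.108])),proj(c,W(S,[0,-.085,.138])),proj(c,W(S,[0,.085,.138])),proj(c,W(S,[16e-3,.045,.188])))
print(ctrl.current_t())
cv2.imwrite("pics/cc.png",np.vstack([cv2.imread(f"pics/c{i}.png")[:300] for i in(0,1)]))
E
```

```text
[333.9236 116.8856] [375.3104  92.9292] [195.117   92.9446] [230.8675  29.9705]
[218.3639 116.6109] [249.3695  92.2076] [73.2157 94.5487] [90.9703 32.5579]
25.65
```

View pics/cc.png

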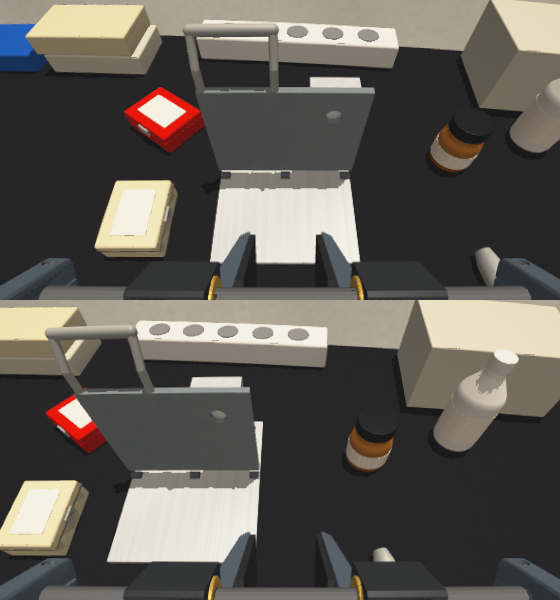

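cc: the panel is upright. The hole is at (333,116) in c0 and (218,115) in c1, within about 1 px of the prediction, so the fit holds. The box still lies flat on the left. Next is the thin pin.

Run:
```python
from h import *
from scipy.optimize import least_squares
p0,p1=load("p0"),load("p1")
pn=np.array([(.085,0,.007),(0,.018,.014),(0,-.018,.014),(-.045,-.018,.014),(-.045,.018,.014)])
o=[(s,i,u) for s,l in((p0,[(467,82),(422,158),(452,168),(436,208),(403,198)]),(p1,[(367,79),(326,159),(357,167),(343,208),(311,198)])) for i,u in enumerate(l)]
F=lambda q:np.concatenate([proj(c,W(q,pn[i]))-u for c,i,u in o])
P=least_squares(F,[.463,-.296,0,-.28],loss="soft_l1").x;print(P,np.sqrt(np.mean(F(P)**2)))
t=.21;R=TILT(t,P[3]);ctrl.command_gripper(.7)
g=W(P,[-.029,0,0])
ctrl.goto(g+[0,0,.08],R)
c=ctrl.move_l(g+[0,0,.0065],vel=.1,contact_N=6);print(c,ctrl.current_tool_pos())
ctrl.command_gripper(0);print("grip",ctrl.current_grip_width()*91,ctrl.current_grasp_force())
zt=ctrl.current_tool_pos()[2]-.007; np.save("pin.npy",[zt])
ctrl.move_l(g+[0,0,.15],vel=.2)
S=np.load("S.npy");R=TILT(t,S[3])
ctrl.goto(W(S,[-.029-.085-.03,-.05,.109+zt]),R);ctrl.sleep(.3)
_,c=shot("wrist","d0");shot("side","d1")
print(ctrl.current_tool_pos(),W(S,[-.144,-.05,.109+zt]),ctrl.current_grip_width()*91,ctrl.current_t())
print("pred tip",proj(c,W(S,[-.03,-.05,.109])),"shoulder",proj(c,W(S,[-.115,-.05,.109])),"hole",proj(c,W(S,[0,-.05,.109])))
a=cv2.imread("pics/d0.png");b=cv2.imread("pics/d1.png")
cv2.imwrite("pics/dd.png",np.vstack([a[:300],b[120:420]]))
```

```text
[ 0.4638 -0.2955  0.0006 -0.2793] 1.0144949878984044
False [ 0.4361 -0.2876  0.0069]
grip 35.6287050811251 29.984477162361145
[0.4921 0.0149 0.1088] [0.492  0.0153 0.1087] 35.930375613943106 32.1667
pred tip [283.7469  72.2464] shoulder [283.9809 213.838 ] hole [283.6684  21.2418]
```

View pics/dd.png

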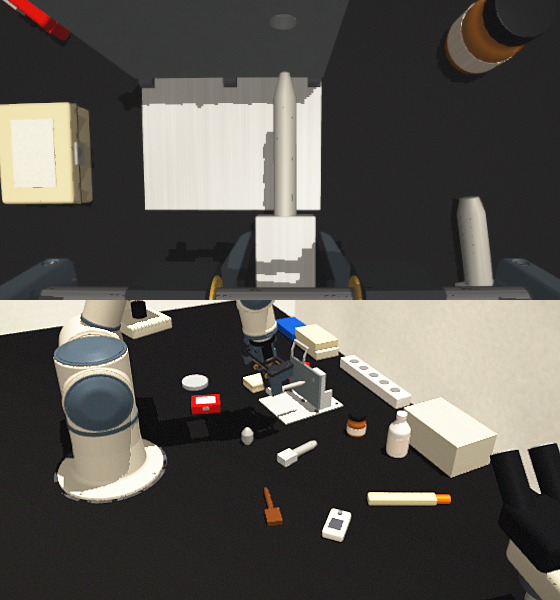

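dd: the pin is held straight, tip at (284,72) and hole at (283,21), both within 1 px of prediction. Inserting now.

Run:
```python
from h import *
S=np.load("S.npy");zt=np.load("pin.npy")[0]
sx=lambda:(rz(-S[3])@(np.array(ctrl.current_tool_pos())-[S[0],S[1],0]))
for x,v,n in((-.029-.06,.06,15),(-.029-.008,.06,25),(-.029+.004,.02,25)):
    c=ctrl.move_l(W(S,[x,-.05,.109+zt]),vel=v,contact_N=n)
    print(x,c,sx(),ctrl.current_contact_force(),ctrl.current_grip_width()*91)
    if c: break
print(ctrl.current_t());shot("side","e0");shot("top","e1")
```

```text
-0.089 False [-0.0894 -0.05    0.1086] [-0.0354  0.3386 -1.6348] 35.257810545966166
-0.037000000000000005 False [-0.0374 -0.0499  0.1086] [-1.0147  0.384  -0.6996] 35.60957857702003
-0.025 False [-0.0278 -0.0497  0.1075] [-14.2004  -1.9096   2.5357] 35.395481316739094
35.0
```

The shoulder met the panel: a 14 N push, and the tool stopped about 3 mm short of its target. Now release, back off and check.

Run:
```python
from h import *
S=np.load("S.npy");R=TILT(.21,S[3])
ctrl.command_gripper(.65)
p=np.array(ctrl.current_tool_pos());ctrl.move_l(p-R[:,2]*.08,vel=.15)
ctrl.goto(W(S,[-.15,-.12,.20]),TILT(.6,S[3]-.0));ctrl.sleep(.3)
_,c=shot("wrist","f0");print(ctrl.current_t())
for n,v in(("shoulder top corners if home",[0,-.032,.115]),("",[0,-.068,.115]),("rear",[-.045,-.032,.115]),("",[-.045,-.068,.115])):print(n,proj(c,W(S,v)))
a=cv2.imread("pics/f0.png")[0:280,60:400]
cv2.imwrite("pics/f0c.png",cv2.resize(a,None,fx=2,fy=2,interpolation=cv2.INTER_CUBIC))
```

```text
37.7167
shoulder top corners if home [201.835  129.6415]
 [235.9635 129.4891]
rear [197.791  168.3713]
 [233.5518 168.2928]
```

View pics/f0c.png

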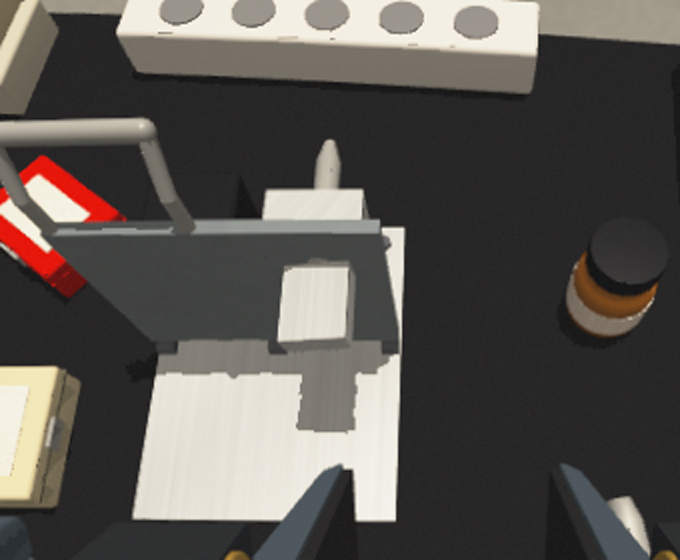

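f0c: the tip shows behind the post, and the handle front edge is at about (202–235,132) against 129.6 predicted for fully home. That could be a gap of up to 2.5 mm, so I'll push once with closed fingers to seat it.

Run:
```python
from h import *
S=np.load("S.npy");R=TILT(.21,S[3])
sx=lambda:(rz(-S[3])@(np.array(ctrl.current_tool_pos())-[S[0],S[1],0]))
ctrl.command_gripper(0)
ctrl.goto(W(S,[-.10,-.05,.16]),R)
ctrl.move_l(W(S,[-.10,-.05,.101]),vel=.15)
c=ctrl.move_l(W(S,[-.055,-.05,.101]),vel=.03,contact_N=18);print(c,sx(),ctrl.current_contact_force())
ctrl.move_l(W(S,[-.12,-.05,.12]),vel=.15)
ctrl.goto(W(S,[-.15,-.12,.20]),TILT(.6,S[3]));ctrl.sleep(.4)
shot("wrist","g0");print(ctrl.current_t())
a=cv2.imread("pics/g0.png")[0:280,60:400]
cv2.imwrite("pics/g0c.png",cv2.resize(a,None,fx=2,fy=2,interpolation=cv2.INTER_CUBIC))
```

```text
True [-0.063  -0.0495  0.0992] [-1.3181 -0.5658  0.7645]
43.4583
```

View pics/g0c.png

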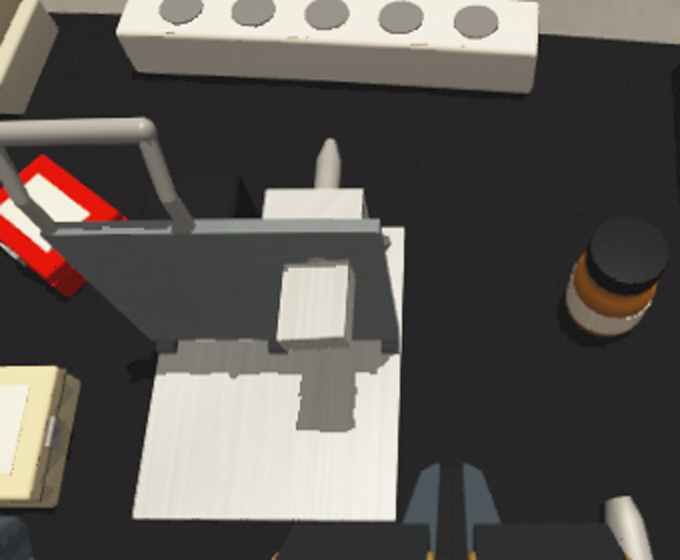

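g0c: the handle's position is essentially unchanged after the push, so the pin is seated. The panel is upright and the box is flat. Handing in.

```bash
python3 -c "
from bench import ctrl
print(ctrl.sign_off())"
```

```text
the job is handed in; nothing more can be done
None
```

I handed the job in with the slide box flat on the bench, the panel upright against its post, and the thin pin pushed home through both; the sign-off call gave no verdict.

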